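# Hold a sample slide flush on a sloped sensor stage

### The job

Take the longer of the two slide carriers out of the tray by its upright rib and lay it on the sloping sprung plate of the sensor stage: centred on the plate, its length running up and down the slope, tilted so that its whole underside is flush with the plate. Press it gently so that the plate gives a little on its springs, keep it so for at least two seconds, and finish while still holding it pressed there, without letting go. Leave the stage's tilt, the shorter carrier and everything else where they are.

Things in the scene. Friction and masses are not known exactly. Their poses are not given: they have to be found in the camera images.
- long_slide: The longer slide carrier, white plastic, about 60 g: a flat plate 76 x 44 x 6 mm (long along x) with glass strips on top and an upright grip rib in the middle, 40 mm long along x, 10 mm thick in y, its top 40 mm above the underside. Origin: centre of the underside; z up through the rib. Both ends are alike. It lies flat in the tray.
- short_slide: The shorter slide carrier, to be left alone: the same with a plate 50 x 44 x 6 mm and the same rib. Origin: centre of the underside. It lies in the tray beside the long one; which is on the left varies.
- tray: Shallow white tray, fixed, 184 (x) x 250 (y) x 19 mm; its floor is 2 mm thick, the rim 19 mm high and about 12 mm wide. Origin: centre of the underside.
- stage: Sensor stage, fixed: aluminium base 130 (x) x 112 (y) x 8 mm; two upright cheeks (50 mm long, 8 thick, top at 72 mm, inner faces 76 mm apart); between them a table that tilts about the stage's y axis 60 mm above the worktop, held by stiff friction at a slope of 9 to 27 degrees that varies.. Origin: centre of the underside. Slope: high end toward -x (the robot), falls toward +x.
- stage_face (a point): Centre of the outer face of the sloping sprung steel plate (84 mm along x, 52 mm along y, 8 mm thick, small dark sensor window in the middle), 80 to 90 mm above the worktop. z: outward normal, x: down the slope, y: level, across the slope. It moves with the plate. Nothing stands beside it higher than the cheeks.
- stage_plate (a joint): How far the sprung plate is pushed in along its normal, 0 (free) to 0.008 m (stop). It yields evenly without tilting: about 1.5 N to start, then 0.8 N per mm, about 8 N at the stop.
- table_edge (a point): Middle of the upper edge of the tilting table under the plate (grey, 80 x 66 x 14 mm; this point is 40 mm up the slope from its middle): it shows the table's tilt, which is to stay as found.
- spatula: Spatula, 155 x 22 x 6 mm, lying in the tray along its far side; bystander. Origin: centre of the underside.
- marker: Felt marker, 126 x 13 x 14 mm, lying on the worktop between tray and stage; bystander.
- beaker: Clear plastic beaker, 82 x 90 x 94 mm, behind the work; bystander.
- timer: Desk timer, 41 x 66 x 54 mm, behind the work; bystander.
- tape: Roll of tape, 67 mm across, 19 mm high, lying flat behind the work; bystander.
Mind the look-alikes: they are no part of the job. What is shaped like the long_slide but pink or turquoise is not meant.

How it is judged:
By the outcome, as a careful person would: the job done as asked, in the order asked, and still so for the second after the job is handed in, while the arm keeps its last pose, push and grip.
It also fails if it takes over 43 s, if anything falls off the work surface, if the arm or the gripper's body presses on something with over 40 N, if the wrist force passes 120 N, or if a joint passes its speed limit or range.

### The arm

A 7-joint arm with a two-finger parallel gripper is mounted at the origin on a cart in front of the work surface, level with it; the furniture and walls round the work are solid. World frame = base frame: x ahead of the robot, y to its left, z up, the work surface at z = 0. Lengths are in m, angles in rad, forces in N, time in s.
With the tool pointing down it reaches from about 0.4 to 0.85 m from the base axis. Payload 4.4 kg.
Tool frame: the origin (TCP) lies midway between the tips of the shut fingers; the grasp point (between the pads) lies 19 mm behind it; z points along the fingers, x is the direction in which the jaws open and shut, and the axes are right-handed (so a half turn about z gives the same grasp; the last joint's range is limited). The gripper opens to 94 mm and grips with 3 to 60 N. Pads are 16 mm wide; open, the fingers measure 119 mm over their backs; the gripper's body (75 mm by 177 mm) begins 78 mm behind the grasp point.
Start: joints at [1.061, 0.628, 0.038, 1.517, -0.027, 0.996, -0.02], TCP at [0.279, -0.587, 0.205] pointing down, gripper open.
Joint ranges: [-3.06, 3.06], [-0.37, 2.12], [-1.25, 1.32], [0.18, 2.47], [-1.1, 4.24], [0.23, 1.98], [-2.94, 2.94]. Speed limits (rad/s): [2.57, 2.57, 3.14, 3.14, 3.14, 3.14, 3.14].

### API

Orientations are given as a unit quaternion [w, x, y, z].
In Python, from plant import read_state, read_camera, job_done, find_in gives the robot as it stands. The module is installed in compiled form; this text tells all that it offers.
- The arm moves only by the tool arm_command, never from a script. Its argument "commands" is a list of rows, each an object of numbers: "tx", "ty", "tz": the shift along the tool's x, y, z in units of 4 cm (1.0 is 4 cm); "ax", "ay", "az": the turn, a rotation vector about the tool's x, y, z in units of 0.08 rad (1.0 is 0.08 rad); "jaw": the opening, from -1 (shut) to 1 (fully open). A call has 1 to 12 rows; each row shifts and turns the commanded pose from where the row before left it, along the tool's axes as they then stand; what a row does not reach is not made up. A row lasts 1/10 s, in which the tool goes at most 50 mm and 8.59 degrees, less where a joint would pass 70% of its speed; a pose out of reach is approached as far as the arm can. A call with a number of a shift or a turn outside -1 to 1 is refused whole. A call with a gripper value outside its range is refused whole. The fingers move at their own pace and stop on an object; "newtons" is the grip in N (left out, the last holds). Time passes only in rows, so rows that do not move let the fingers close. It gives the time, the measured TCP pose, the force and the opening at its end, in the units of the state.
- read_state(): the state, without advancing time (a new reading comes with each control period).
- read_camera(name): name is "scene" or "top" or "wrist"; returns a dict with "img" (420x560x3 uint8, red, green, blue), "range_z" (420x560 float32, m along the optical axis (not along the pixel's ray), 0 where there is no reading), "fx", "fy", "cx", "cy" (pixels), "k1" (the pictures are not rectified: a ray, as slopes to the right and down, at radius r is drawn at 1 + k1 r^2 times it, then the intrinsics apply), "R" (3x3) and "t" (3): a world point X has camera coordinates R X + t. Camera axes: x right, y down, z forward; pixel columns grow to the right and rows downward; lengths in m; the calibration is good to about 2 mm. A picture is of the moment at which its call begins.
- job_done(): hands the job in, once; it reports no verdict.
Trained networks look in the newest picture that a camera, given by its name, has taken for a name from the list of things; names that differ only in an ending like _2 or _b are one class to them, and where a whole thing is asked for, a point or a joint stands for the part that bears it (a point fixed in the world has none). Each returns a list of dicts, best first, with "conf" (0 to 1); they miss things now and then, are a little off and sometimes report something else, mostly with a low value. They report only what shows in the picture. A call takes as long as a camera call. They do not tell look-alikes from the thing itself.
- find_in(camera, query): "uv" ([column, row] in pixels, amid what is visible of it).
The state is a dict: "time_s": time; "joints": joint angles; "joint_velocities": joint speeds; "joint_efforts": joint torques, N m; "position": TCP position; "ee_rot": TCP orientation; "contact_force": force on the tool from outside, world axes, zero at the start; "moment": the same for the moment, N m; "width": finger opening in m.
Only numpy, scipy, OpenCV 4.12 (cv2) and the standard library are available. Lean on these libraries where they do the work, as an engineer would, in place of code of your own. Each camera call takes 0.05 s, during which the arm holds its last target. There are 200 camera calls.

## Working session

There is one attempt and no reset: what is moved stays moved. The work goes in short steps, Python scripts to look and compute and a tool call to move; the robot and the scene stay as the last step left them, time stands still between calls to the robot, and variables do not carry over. Pictures are saved under pics/ and viewed, about 8 in all and at most 12, crops included, and the job is handed in when it is done.

Besides the shell and the picture viewer there is one more tool, called after "Call:" as name(argument=value, ...), one argument or row to a line, values as JSON. arm_command: Moves the arm, as the interface text tells. Shifts and turns lie within -1 to 1; 1 stands for 4 cm of shift or 0.08 rad of turn. Its arguments: {"type":"object","properties":{"commands":{"type":"array"},"newtons":{"type":"number"}},"required":["commands"]}

```bash
mkdir -p pics
cat > h.py <<'E'
import numpy as np, cv2
from plant import read_state, read_camera, job_done, find_in
def rays(c,u,v):
    xd=(np.asarray(u,float)-c["cx"])/c["fx"]; yd=(np.asarray(v,float)-c["cy"])/c["fy"]
    x,y=xd.copy(),yd.copy()
    for _ in range(20):
        s=1+c["k1"]*(x*x+y*y); x,y=xd/s,yd/s
    return x,y
def cloud(c):
    v,u=np.mgrid[0:420,0:560]; x,y=rays(c,u,v); z=c["range_z"]
    P=np.stack([x*z,y*z,z],-1); W=(P-c["t"])@c["R"]; W[z==0]=np.nan
    return W
def save(c,n): cv2.imwrite("pics/"+n,c["img"][:,:,::-1])
E
python3 - <<'E'
from h import *
s=read_state(); print(s["time_s"],s["position"],s["ee_rot"],s["width"],s["contact_force"])
ims=[]
for n in ["top","scene"]:
    c=read_camera(n); W=cloud(c); ims.append(c["img"]); np.savez(n+".npz",W=W,img=c["img"])
    print(n,"cam pos",-c["R"].T@c["t"])
    for q in ["long_slide","short_slide","tray","stage","stage_face","table_edge","spatula","marker"]:
        for d in find_in(n,q)[:3]:
            u,v=np.round(d["uv"]).astype(int); print(q,round(d["conf"],2),u,v,W[v,u].round(3))
    save(c,n+"0.png")
E
```

```text
0.0 [ 0.27886779 -0.58641953  0.20458635] [-4.86027492e-04  8.45398694e-01 -5.34135009e-01 -7.78034422e-04] 0.09405714367966166 [-0.46810027 -0.45395725 -0.60529689]
top cam pos [0.35532113 0.03094033 1.41077351]
long_slide 0.84 299 204 [ 0.591 -0.019  0.04 ]
long_slide 0.62 243 236 [0.492 0.164 0.042]
long_slide 0.6 166 272 [0.385 0.421 0.011]
short_slide 0.55 214 240 [0.484 0.261 0.02 ]
tray 0.7 224 231 [ 0.515  0.231 -0.001]
tray 0.2 215 240 [0.484 0.259 0.013]
stage 0.76 342 238 [ 0.472 -0.145  0.091]
stage 0.29 344 239 [ 0.468 -0.152  0.09 ]
table_edge 0.72 342 238 [ 0.472 -0.145  0.091]
spatula 0.72 226 211 [ 0.582  0.224 -0.   ]
marker 0.56 283 244 [0.466 0.037 0.002]
scene cam pos [-0.13955075  0.45525592  0.64575752]
long_slide 0.77 308 235 [ 0.595 -0.012  0.018]
long_slide 0.77 409 222 [ 0.524 -0.314  0.007]
long_slide 0.71 172 353 [0.395 0.417 0.007]
short_slide 0.58 227 296 [0.469 0.271 0.03 ]
tray 0.87 238 284 [0.523 0.224 0.002]
stage 0.96 383 244 [ 0.478 -0.177  0.007]
stage_face 0.67 384 222 [ 0.471 -0.16   0.088]
table_edge 0.7 384 227 [ 0.446 -0.138  0.095]
table_edge 0.34 205 230 [0.748 0.228 0.019]
spatula 0.48 242 269 [0.567 0.195 0.003]
spatula 0.16 207 232 [0.739 0.226 0.017]
marker 0.58 315 270 [0.472 0.042 0.01 ]
```

Run:
```python
from h import *
t=np.load("top.npz")["img"][160:320,140:400]; s=np.load("scene.npz")["img"][170:400,130:450]
cv2.imwrite("pics/a.png",cv2.resize(t,(780,480),interpolation=cv2.INTER_CUBIC)[:,:,::-1])
cv2.imwrite("pics/b.png",cv2.resize(s,(800,575),interpolation=cv2.INTER_CUBIC)[:,:,::-1])
```

```text
(no output)
```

View pics/a.png

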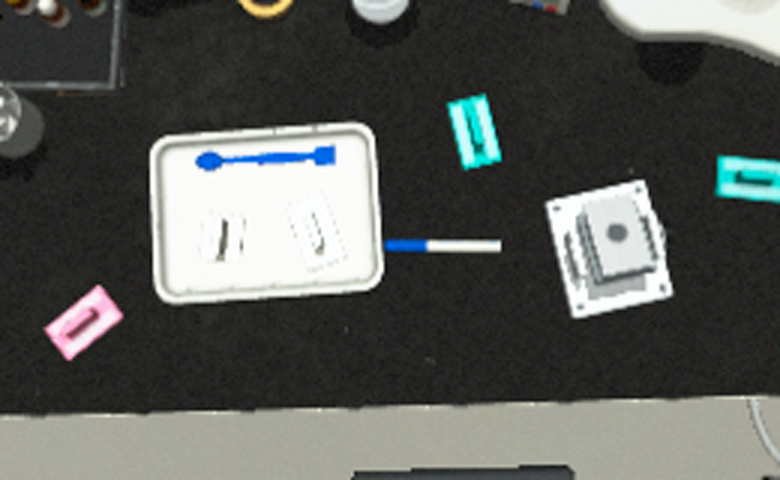

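View pics/b.png

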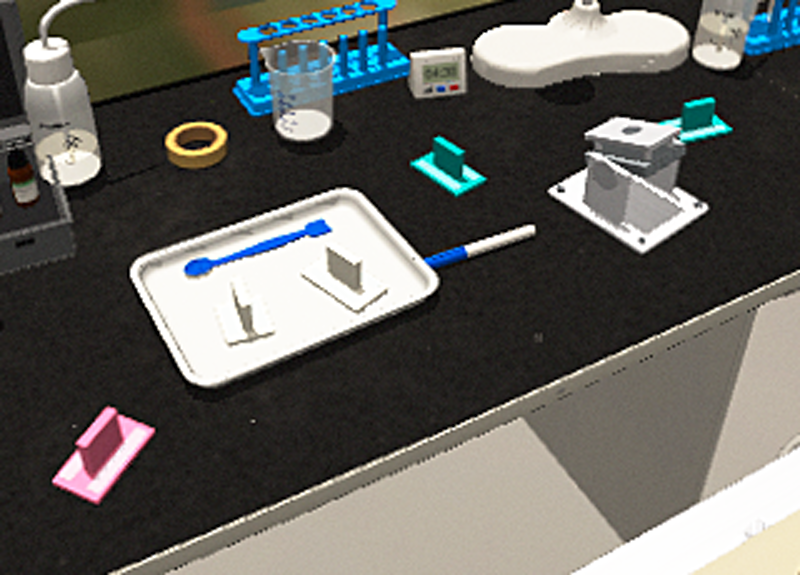

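The long carrier is the right-hand one in the tray, at about (246,237) in the full top picture. The plate's window is at about (346,237). Next I'll get coarse fits from the range data.

```bash
cat >> h.py <<'E'
def near(W,c,r,z0,z1):
    m=(np.hypot(W[...,0]-c[0],W[...,1]-c[1])<r)&(W[...,2]>z0)&(W[...,2]<z1); return W[m],m
def rect(P):
    (c,s,a)=cv2.minAreaRect((P[:,:2]*1000).astype(np.float32)); return np.round(c,1),np.round(s,1),round(a,1)
def plane(P,it=200,tol=.002):
    rng=np.random.default_rng(0); best=None
    for _ in range(it):
        q=P[rng.choice(len(P),3,False)]; n=np.cross(q[1]-q[0],q[2]-q[0]); n/=np.linalg.norm(n)+1e-12
        k=abs((P-q[0])@n)<tol
        if best is None or k.sum()>best.sum(): best=k
    Q=P[best]; c=Q.mean(0); n=np.linalg.svd(Q-c)[2][2]; n*=np.sign(n[2]); return c,n,best
E
python3 - <<'E'
from h import *
for n in ["top","scene"]:
    W=np.load(n+".npz")["W"]
    P,_=near(W,(.492,.165),.045,.025,.06); print(n,"rib",len(P),P.mean(0).round(3),rect(P) if len(P)>3 else 0, P[:,2].max())
    P,_=near(W,(.475,-.155),.08,.074,.12); c,nn,k=plane(P); print("plate",len(P),k.sum(),c.round(4),nn.round(3),np.degrees(np.arccos(nn[2])).round(1),np.degrees(np.arctan2(nn[1],nn[0])).round(1),rect(P[k]))
E
```

```text
top rib 43 [0.49  0.161 0.041] (array([491.1, 161.9]), array([39.1, 10. ]), 19.0) 0.048725391011253484
plate 525 233 [ 0.4729 -0.1569  0.0891] [0.326 0.102 0.94 ] 20.0 17.5 (array([ 472.7, -156.5]), array([78.3, 52.1]), 9.8)
scene rib 121 [0.489 0.164 0.036] (array([491.5, 162. ]), array([41.7, 12.2]), 18.5) 0.044023346260629835
plate 499 272 [ 0.4702 -0.1547  0.0889] [0.308 0.073 0.949] 18.4 13.4 (array([ 472.3, -156.8]), array([81.7, 54.7]), 12.2)
```

Call:
arm_command(
  commands=[
    {"tx": -0.67,"ty": -0.64,"tz": -0.1,"az": 0.12,"jaw": 0},
    {"tx": -0.67,"ty": -0.64,"tz": -0.1,"az": 0.12,"jaw": 0},
    {"tx": -0.67,"ty": -0.64,"tz": -0.1,"jaw": 0},
    {"tx": -0.67,"ty": -0.64,"tz": -0.1,"jaw": 0},
    {"tx": -0.67,"ty": -0.64,"tz": -0.1,"jaw": 0},
    {"tx": -0.67,"ty": -0.64,"tz": -0.1,"jaw": 0},
    {"tx": -0.67,"ty": -0.64,"tz": -0.1,"jaw": 0},
    {"tx": -0.67,"ty": -0.64,"tz": -0.1,"jaw": 0},
    {"tx": -0.67,"ty": -0.64,"tz": -0.1,"jaw": 0},
    {"tx": -0.67,"ty": -0.64,"tz": -0.1,"jaw": 0},
    {"tx": -0.67,"ty": -0.64,"tz": -0.1,"jaw": 0},
    {"jaw": 0},
  ],
  newtons=20,
)

```text
invalid input at $.commands[0]: expected keys tx, ty, tz, ax, ay, az, jaw
```

Run:
```python
from h import *
s=read_state(); print(s["time_s"],s["position"],s["ee_rot"],s["width"])
c=read_camera("wrist"); W=cloud(c); save(c,"w1.png"); np.savez("w1.npz",W=W,img=c["img"])
print("campos",-c["R"].T@c["t"],c["R"][2])
for q in ["stage_face","table_edge","stage"]:
    for d in find_in("wrist",q)[:2]:
        u,v=np.round(d["uv"]).astype(int); print(q,d["conf"],u,v,W[v,u].round(4))
P,_=near(W,(.472,-.156),.08,.07,.12); print(len(P))
if len(P)>50:
    cc,n,k=plane(P,tol=.0015); print(k.sum(),cc.round(4),n.round(4),np.degrees(np.arccos(n[2])),np.degrees(np.arctan2(n[1],n[0])),rect(P[k]))
```

```text
0.9 [ 0.27914424 -0.587029    0.20549663] [-1.77534743e-05  8.45376876e-01 -5.34170324e-01  3.85737697e-05] 0.09353159931980969
campos [ 0.34200197 -0.55836217  0.38463386] [-0.21713833 -0.10333572 -0.9706558 ]
0
```

View pics/w1.png

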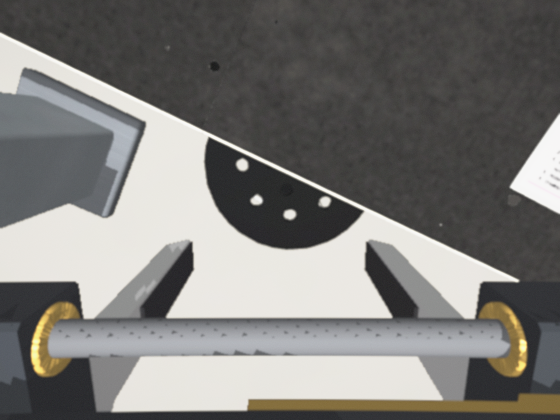

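That picture shows the start pose: the fingers are at (190,250) and (370,250) with no work in view. The move was refused because every row needs all the keys, so I'll resend it with them.

Call:
arm_command(
  commands=[
    {"tx": -0.67,"ty": -0.64,"tz": -0.1,"ax": 0,"ay": 0,"az": 0.12,"jaw": 0},
    {"tx": -0.67,"ty": -0.64,"tz": -0.1,"ax": 0,"ay": 0,"az": 0.12,"jaw": 0},
    {"tx": -0.67,"ty": -0.64,"tz": -0.1,"ax": 0,"ay": 0,"az": 0,"jaw": 0},
    {"tx": -0.67,"ty": -0.64,"tz": -0.1,"ax": 0,"ay": 0,"az": 0,"jaw": 0},
    {"tx": -0.67,"ty": -0.64,"tz": -0.1,"ax": 0,"ay": 0,"az": 0,"jaw": 0},
    {"tx": -0.67,"ty": -0.64,"tz": -0.1,"ax": 0,"ay": 0,"az": 0,"jaw": 0},
    {"tx": -0.67,"ty": -0.64,"tz": -0.1,"ax": 0,"ay": 0,"az": 0,"jaw": 0},
    {"tx": -0.67,"ty": -0.64,"tz": -0.1,"ax": 0,"ay": 0,"az": 0,"jaw": 0},
    {"tx": -0.67,"ty": -0.64,"tz": -0.1,"ax": 0,"ay": 0,"az": 0,"jaw": 0},
    {"tx": -0.67,"ty": -0.64,"tz": -0.1,"ax": 0,"ay": 0,"az": 0,"jaw": 0},
    {"tx": -0.67,"ty": -0.64,"tz": -0.1,"ax": 0,"ay": 0,"az": 0,"jaw": 0},
    {"tx": 0,"ty": 0,"tz": 0,"ax": 0,"ay": 0,"az": 0,"jaw": 0},
  ],
  newtons=20,
)

```text
time_s: 2.3
position: [0.4156, -0.197, 0.2502]
ee_rot: [-0.001, 0.842, -0.539, 0.0]
contact_force: [0.4, 0.4, 0.5]
width: 0.0468
```

Run:
```python
from h import *
s=read_state(); print(s["time_s"],s["position"],s["ee_rot"],s["width"])
c=read_camera("wrist"); W=cloud(c); save(c,"w2.png"); np.savez("w2.npz",W=W,img=c["img"])
for d in find_in("wrist","stage_face")[:2]:
        u,v=np.round(d["uv"]).astype(int); print(d["conf"],u,v,W[v,u].round(4))
P,_=near(W,(.472,-.156),.08,.07,.12); print(len(P))
if len(P)>50:
    cc,n,k=plane(P,tol=.0015); print(k.sum(),cc.round(4),n.round(4),np.degrees(np.arccos(n[2])),np.degrees(np.arctan2(n[1],n[0])),rect(P[k]))
```

```text
2.3 [ 0.4155697  -0.19702685  0.25019399] [-1.44288582e-03  8.42498110e-01 -5.38697182e-01  4.46095040e-04] 0.04682658705847948
0.82 264 126 [ 0.4722 -0.1564  0.0893]
6230
4411 [ 0.4731 -0.1568  0.0886] [0.3136 0.0613 0.9476] 18.634169190311514 11.068651703073623 (array([ 473.5, -156.9]), array([79.1, 51.6]), 11.0)
```

View pics/w2.png

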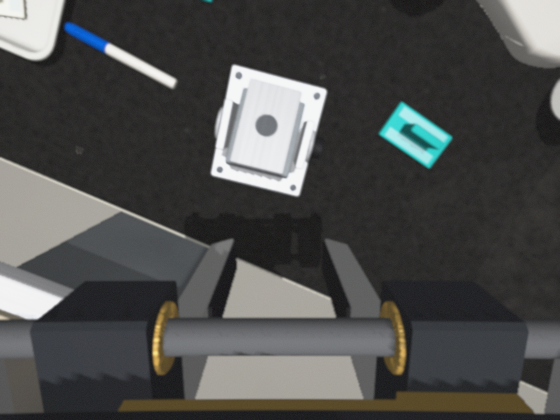

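The plate is clear in w2, with its window at (266,125). The fit agrees with the given sizes: centre (0.473,-0.157,0.089), slope 18.6°, yaw 11°. Next is the tray.

Call:
arm_command(
  commands=[
    {"tx": -0.83,"ty": -0.43,"tz": 0.05,"ax": 0,"ay": 0,"az": 0,"jaw": 0},
    {"tx": -0.83,"ty": -0.43,"tz": 0.05,"ax": 0,"ay": 0,"az": 0,"jaw": 0},
    {"tx": -0.83,"ty": -0.43,"tz": 0.05,"ax": 0,"ay": 0,"az": 0,"jaw": 0},
    {"tx": -0.83,"ty": -0.43,"tz": 0.05,"ax": 0,"ay": 0,"az": 0,"jaw": 0},
    {"tx": -0.83,"ty": -0.43,"tz": 0.05,"ax": 0,"ay": 0,"az": 0,"jaw": 0},
    {"tx": -0.83,"ty": -0.43,"tz": 0.05,"ax": 0,"ay": 0,"az": 0,"jaw": 0},
    {"tx": -0.83,"ty": -0.43,"tz": 0.05,"ax": 0,"ay": 0,"az": 0.25,"jaw": 0},
    {"tx": -0.83,"ty": -0.43,"tz": 0.05,"ax": 0,"ay": 0,"az": 0.5,"jaw": 0},
    {"tx": -0.83,"ty": -0.43,"tz": 0.05,"ax": 0,"ay": 0,"az": 0.5,"jaw": 0},
    {"tx": 0,"ty": 0,"tz": 0,"ax": 0,"ay": 0,"az": 0,"jaw": 0},
  ],
)

```text
time_s: 3.4
position: [0.4351, 0.1377, 0.2313]
ee_rot: [-0.001, 0.813, -0.582, -0.0]
contact_force: [-0.3, -0.0, 0.8]
width: 0.0468
```

```bash
cat >> h.py <<'E'
from scipy.spatial.transform import Rotation as Ro
def Rt(s): return Ro.from_quat(np.roll(s["ee_rot"],-1)).as_matrix()
def go(target,xaxis,zaxis,s=None):
    s=s or read_state(); R=Rt(s); z=np.array(zaxis,float); z/=np.linalg.norm(z)
    x=np.array(xaxis,float); x-=z*(x@z); x/=np.linalg.norm(x); T=np.stack([x,np.cross(z,x),z],1)
    d=R.T@(np.array(target)-s["position"]); rv=Ro.from_matrix(R.T@T).as_rotvec()
    print("pos",s["position"].round(4) if hasattr(s["position"],'round') else s["position"],"shift units",(d/.04).round(2),"turn units",(rv/.08).round(2))
E
python3 - <<'E'
from h import *
s=read_state(); print(s["time_s"],s["position"],s["ee_rot"],s["width"])
c=read_camera("wrist"); W=cloud(c); save(c,"w3.png"); np.savez("w3.npz",W=W,img=c["img"])
P,_=near(W,(.491,.162),.05,.032,.06); print(len(P),P.mean(0),rect(P))
top=P[abs(P[:,2]-np.median(P[:,2]))<.003];print(len(top),np.median(top[:,2]),rect(top))
P,_=near(W,(.491,.162),.05,.0055,.013);print("plate",rect(P))
r,a=rect(top)[0]/1000,0
for yaw in (18.5,):
    t=np.radians(yaw-90); go([r[0],r[1],.08],[np.cos(t),np.sin(t),0],[0,0,-1],s)
E
```

```text
3.4 [0.43509697 0.13767434 0.23129897] [-1.25630555e-03  8.13353155e-01 -5.81768835e-01 -3.01294846e-04] 0.04675260982922354
363 [0.49335198 0.1617338  0.04215168] (array([493.1, 161.3]), array([39.5,  9.3]), 18.5)
362 0.042163274829385075 (array([493.1, 161.3]), array([39.5,  9.3]), 18.5)
plate (array([492.9, 161.6]), array([73.9, 43.7]), 18.8)
pos [0.4351 0.1377 0.2313] shift units [-0.08 -1.56  3.79] turn units [-0.02  0.02  0.08]
```

View pics/w3.png

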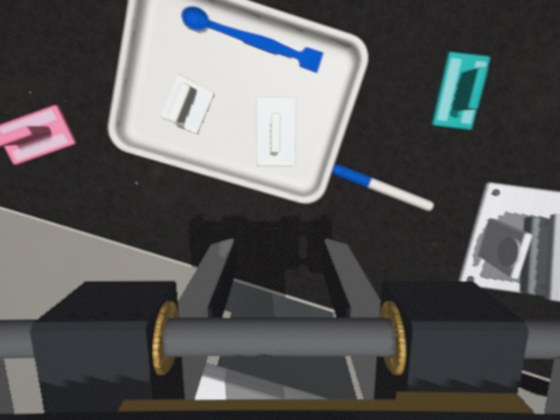

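The long carrier is at (277,130), aligned with the jaws. Heights and sizes check (top 42 mm, 74x44 mm plate), so I'll descend to a TCP height of 12 mm.

Call:
arm_command(
  commands=[
    {"tx": -0.02,"ty": -0.39,"tz": 0.7,"ax": 0,"ay": 0,"az": 0.02,"jaw": 0},
    {"tx": -0.02,"ty": -0.39,"tz": 0.7,"ax": 0,"ay": 0,"az": 0.02,"jaw": 0},
    {"tx": -0.02,"ty": -0.39,"tz": 0.7,"ax": 0,"ay": 0,"az": 0.02,"jaw": 0},
    {"tx": -0.02,"ty": -0.39,"tz": 0.7,"ax": 0,"ay": 0,"az": 0.02,"jaw": 0},
    {"tx": 0,"ty": 0,"tz": 0.7,"ax": 0,"ay": 0,"az": 0,"jaw": 0},
    {"tx": 0,"ty": 0,"tz": 0.7,"ax": 0,"ay": 0,"az": 0,"jaw": 0},
    {"tx": 0,"ty": 0,"tz": 0.4,"ax": 0,"ay": 0,"az": 0,"jaw": 0},
    {"tx": 0,"ty": 0,"tz": 0,"ax": 0,"ay": 0,"az": 0,"jaw": 0},
  ],
)

```text
time_s: 4.25
position: [0.4913, 0.153, 0.0454]
ee_rot: [0.003, 0.809, -0.587, -0.001]
contact_force: [-0.1, -0.1, -0.7]
width: 0.0469
```

Run:
```python
from h import *
t=np.radians(18.6-90); go([.493,.1614,.012],[np.cos(t),np.sin(t),0],[0,0,-1])
```

```text
pos [0.4913 0.153  0.0454] shift units [-0.19 -0.11  0.84] turn units [ 0.06 -0.02 -0.12]
```

Call:
arm_command(
  commands=[
    {"tx": -0.19,"ty": -0.11,"tz": 0.2,"ax": 0.06,"ay": -0.02,"az": -0.12,"jaw": 0},
    {"tx": 0,"ty": 0,"tz": 0.3,"ax": 0,"ay": 0,"az": 0,"jaw": 0},
    {"tx": 0,"ty": 0,"tz": 0,"ax": 0,"ay": 0,"az": 0,"jaw": 0},
  ],
)

```text
time_s: 4.55
position: [0.4939, 0.165, 0.0268]
ee_rot: [-0.002, 0.813, -0.582, 0.0]
contact_force: [-0.4, -0.2, -0.5]
width: 0.0467
```

Run:
```python
from h import *
t=np.radians(18.6-90); go([.493,.1614,.012],[np.cos(t),np.sin(t),0],[0,0,-1])
```

```text
pos [0.4939 0.165  0.0268] shift units [0.08 0.05 0.37] turn units [-0.05  0.02  0.04]
```

Call:
arm_command(
  commands=[
    {"tx": 0.05,"ty": 0.03,"tz": 0.36,"ax": 0,"ay": 0,"az": 0,"jaw": 0},
    {"tx": 0,"ty": 0,"tz": 0,"ax": 0,"ay": 0,"az": 0,"jaw": 0},
    {"tx": 0,"ty": 0,"tz": 0,"ax": 0,"ay": 0,"az": 0,"jaw": 0},
  ],
)

```text
time_s: 4.85
position: [0.4939, 0.1628, 0.0134]
ee_rot: [-0.002, 0.813, -0.582, 0.001]
contact_force: [0.0, 0.1, -0.5]
width: 0.0472
```

Run:
```python
from h import *
t=np.radians(18.6-90); go([.493,.1614,.012],[np.cos(t),np.sin(t),0],[0,0,-1])
```

```text
pos [0.4939 0.1628 0.0134] shift units [0.03 0.03 0.03] turn units [-0.06  0.02  0.04]
```

Call:
arm_command(
  commands=[
    {"tx": 0.03,"ty": 0.03,"tz": 0.03,"ax": -0.06,"ay": 0.02,"az": 0.04,"jaw": -0.3},
    {"tx": 0,"ty": 0,"tz": 0,"ax": 0,"ay": 0,"az": 0,"jaw": -0.6},
    {"tx": 0,"ty": 0,"tz": 0,"ax": 0,"ay": 0,"az": 0,"jaw": -1},
    {"tx": 0,"ty": 0,"tz": 0,"ax": 0,"ay": 0,"az": 0,"jaw": -1},
    {"tx": 0,"ty": 0,"tz": 0,"ax": 0,"ay": 0,"az": 0,"jaw": -1},
    {"tx": 0,"ty": 0,"tz": 0,"ax": 0,"ay": 0,"az": 0,"jaw": -1},
  ],
  newtons=30,
)

```text
time_s: 5.45
position: [0.4931, 0.1615, 0.012]
ee_rot: [-0.0, 0.812, -0.584, 0.0]
contact_force: [-0.3, -0.3, 2.2]
width: 0.0098
```

Run:
```python
from h import *
s=read_state();t=np.radians(18.6-90); go([.493,.1614,.012],[np.cos(t),np.sin(t),0],[0,0,-1],s); print(s["contact_force"],s["width"])
```

```text
pos [0.4931 0.1615 0.012 ] shift units [0. 0. 0.] turn units [-0.  0.  0.]
[-0.29083414 -0.30798242  2.18591035] 0.009837133997386187
```

Call:
arm_command(
  commands=[
    {"tx": 0,"ty": 0,"tz": -0.3,"ax": 0,"ay": 0,"az": 0,"jaw": -1},
    {"tx": 0,"ty": 0,"tz": -0.7,"ax": 0,"ay": 0,"az": 0,"jaw": -1},
    {"tx": 0,"ty": 0,"tz": -0.8,"ax": 0,"ay": 0,"az": 0,"jaw": -1},
    {"tx": 0,"ty": 0,"tz": -0.8,"ax": 0,"ay": 0,"az": 0,"jaw": -1},
    {"tx": 0,"ty": 0,"tz": -0.8,"ax": 0,"ay": 0,"az": 0,"jaw": -1},
    {"tx": 0,"ty": 0,"tz": -0.6,"ax": 0,"ay": 0,"az": 0,"jaw": -1},
    {"tx": 0,"ty": 0,"tz": 0,"ax": 0,"ay": 0,"az": 0,"jaw": -1},
    {"tx": 0,"ty": 0,"tz": 0,"ax": 0,"ay": 0,"az": 0,"jaw": -1},
  ],
)

```text
time_s: 6.25
position: [0.493, 0.1613, 0.1724]
ee_rot: [-0.0, 0.812, -0.584, 0.0]
contact_force: [-0.4, 0.2, -0.6]
width: 0.0098
```

```bash
cat >> h.py <<'E'
C=np.array([.4733,-.1568,.0889]); N=np.array([.3136,.0613,.9476]); TY=np.radians(11.05-90); XA=[np.cos(TY),np.sin(TY),0]
E
python3 - <<'E'
from h import *
s=read_state(); print(s["width"],s["contact_force"]); go(C+N*.06,XA,-N,s)
c=read_camera("wrist"); save(c,"w4.png"); W=cloud(c)
R=Rt(s); L=(W-s["position"])@R
m=(abs(L[...,0])<.035)&(abs(L[...,1])<.06)&(L[...,2]>-.005)&(L[...,2]<.03); P=L[m]; print(len(P),P.min(0),P.max(0)); print(rect(P) if len(P)>5 else 0)
E
```

```text
0.009816297263979675 [-0.38770671  0.16765328 -0.59879198]
pos [0.493  0.1613 0.1724] shift units [7.44 2.53 0.66] turn units [-4.07 -0.27  1.63]
4410 [-0.0211666  -0.03794083 -0.00495793] [0.02300626 0.03769437 0.00775079]
(array([ 0.9, -0.1]), array([75.6, 44.2]), 89.9)
```

View pics/w4.png

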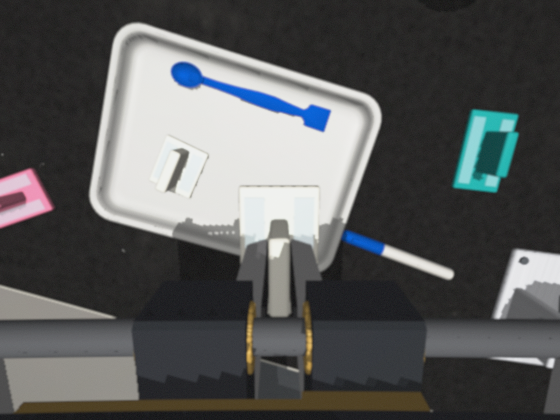

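The carrier is held square and centred (75.6x44.2 mm seen, 1 mm off in jaw direction), and the short one is untouched. Now the transit.

Call:
arm_command(
  commands=[
    {"tx": 0.4,"ty": 0.12,"tz": 0,"ax": 0,"ay": 0,"az": 0,"jaw": -1},
    {"tx": 0.8,"ty": 0.27,"tz": 0,"ax": 0,"ay": 0,"az": 0,"jaw": -1},
    {"tx": 0.8,"ty": 0.27,"tz": 0,"ax": 0,"ay": 0,"az": 0,"jaw": -1},
    {"tx": 0.8,"ty": 0.27,"tz": 0,"ax": 0,"ay": 0,"az": 0,"jaw": -1},
    {"tx": 0.8,"ty": 0.27,"tz": 0,"ax": 0,"ay": 0,"az": 0,"jaw": -1},
    {"tx": 0.8,"ty": 0.27,"tz": 0,"ax": 0,"ay": 0,"az": 0,"jaw": -1},
    {"tx": 0.8,"ty": 0.27,"tz": 0,"ax": 0,"ay": 0,"az": 0,"jaw": -1},
    {"tx": 0.8,"ty": 0.27,"tz": 0,"ax": 0,"ay": 0,"az": 0,"jaw": -1},
    {"tx": 0.8,"ty": 0.27,"tz": 0,"ax": 0,"ay": 0,"az": 0,"jaw": -1},
    {"tx": 0.4,"ty": 0.14,"tz": 0,"ax": 0,"ay": 0,"az": 0,"jaw": -1},
    {"tx": 0,"ty": 0,"tz": 0,"ax": 0,"ay": 0,"az": 0,"jaw": -1},
  ],
)

```text
time_s: 7.4
position: [0.4916, -0.1453, 0.1703]
ee_rot: [0.001, 0.811, -0.586, -0.001]
contact_force: [0.2, 1.2, -0.3]
width: 0.0098
```

Call:
arm_command(
  commands=[
    {"tx": 0,"ty": 0,"tz": 0,"ax": -0.68,"ay": -0.04,"az": 0.27,"jaw": -1},
    {"tx": 0,"ty": 0,"tz": 0,"ax": -0.68,"ay": -0.04,"az": 0.27,"jaw": -1},
    {"tx": 0,"ty": 0,"tz": 0,"ax": -0.68,"ay": -0.04,"az": 0.27,"jaw": -1},
    {"tx": 0,"ty": 0,"tz": 0,"ax": -0.68,"ay": -0.04,"az": 0.27,"jaw": -1},
    {"tx": 0,"ty": 0,"tz": 0,"ax": -0.68,"ay": -0.04,"az": 0.27,"jaw": -1},
    {"tx": 0,"ty": 0,"tz": 0,"ax": -0.68,"ay": -0.04,"az": 0.27,"jaw": -1},
    {"tx": 0,"ty": 0,"tz": 0,"ax": 0,"ay": 0,"az": 0,"jaw": -1},
    {"tx": 0,"ty": 0,"tz": 0,"ax": 0,"ay": 0,"az": 0,"jaw": -1},
  ],
)

```text
time_s: 8.2
position: [0.4927, -0.141, 0.1709]
ee_rot: [0.126, 0.763, -0.626, -0.103]
contact_force: [-0.0, 0.6, -0.8]
width: 0.0096
```

Run:
```python
from h import *
s=read_state(); print(s["width"],s["contact_force"]); go(C+N*.05,XA,-N,s)
```

```text
0.009646611120834037 [-0.00162795  0.62781039 -0.80289536]
pos [ 0.4927 -0.141   0.1709] shift units [ 0.29 -0.13  0.87] turn units [ 0.03 -0.02  0.04]
```

Call:
arm_command(
  commands=[
    {"tx": 0.15,"ty": -0.07,"tz": 0.3,"ax": 0.03,"ay": -0.02,"az": 0.04,"jaw": -1},
    {"tx": 0.14,"ty": -0.06,"tz": 0.57,"ax": 0,"ay": 0,"az": 0,"jaw": -1},
    {"tx": 0,"ty": 0,"tz": 0,"ax": 0,"ay": 0,"az": 0,"jaw": -1},
    {"tx": 0,"ty": 0,"tz": 0,"ax": 0,"ay": 0,"az": 0,"jaw": -1},
    {"tx": 0,"ty": 0,"tz": 0,"ax": 0,"ay": 0,"az": 0,"jaw": -1},
  ],
)

```text
time_s: 8.7
position: [0.4898, -0.155, 0.1379]
ee_rot: [0.125, 0.761, -0.628, -0.102]
contact_force: [0.2, 0.1, 0.3]
width: 0.0096
```

Run:
```python
from h import *
s=read_state(); print(s["width"],s["contact_force"]); go(C+N*.02,XA,-N,s)
c=read_camera("wrist"); save(c,"w5.png"); W=cloud(c)
R=Rt(s); L=(W-s["position"])@R
# plate visible beyond carrier, tool frame
m=(abs(L[...,0])<.045)&(abs(L[...,1])<.07)&(L[...,2]>.03)&(L[...,2]<.065); P=L[m]; print(len(P))
if len(P)>60:
    cc,n,k=plane(P,tol=.0015); print("plate tool",k.sum(),cc.round(4),n.round(4),P[k].min(0).round(4),P[k].max(0).round(4))
m=(abs(L[...,0])<.035)&(abs(L[...,1])<.06)&(L[...,2]>-.005)&(L[...,2]<.03); P=L[m]; print("carrier",rect(P)); cc,n,k=plane(P,tol=.0012); print(cc,n)
```

```text
0.009619886866439348 [0.18448342 0.07338374 0.25902099]
pos [ 0.4898 -0.155   0.1379] shift units [-0.04  0.    0.79] turn units [-0.03 -0.01 -0.04]
1743
plate tool 1456 [-0.0021 -0.0359  0.0524] [0.0012 0.0073 1.    ] [-0.0273 -0.043   0.0509] [0.0243 0.0181 0.0541]
carrier (array([ 1. , -0.3]), array([75.8, 44.1]), 90.0)
[ 0.001053   -0.02243291  0.00365212] [0.00233791 0.00351932 0.99999107]
```

View pics/w5.png

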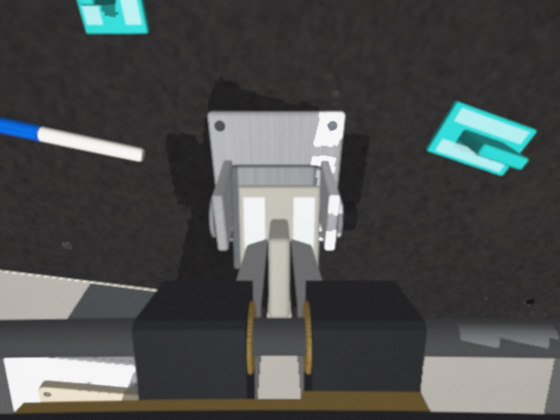

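The carrier sits over the plate, square to it, with the plate's far edge at about (275,170). Seen in the tool frame it is about 2.5 mm off across the slope, so I'll correct that and lower it.

Call:
arm_command(
  commands=[
    {"tx": -0.06,"ty": -0.01,"tz": 0.3,"ax": -0.02,"ay": 0,"az": -0.03,"jaw": -1},
    {"tx": 0,"ty": 0,"tz": 0.4,"ax": 0,"ay": 0,"az": 0,"jaw": -1},
    {"tx": 0,"ty": 0,"tz": 0.2,"ax": 0,"ay": 0,"az": 0,"jaw": -1},
    {"tx": 0,"ty": 0,"tz": 0,"ax": 0,"ay": 0,"az": 0,"jaw": -1},
    {"tx": 0,"ty": 0,"tz": 0,"ax": 0,"ay": 0,"az": 0,"jaw": -1},
    {"tx": 0,"ty": 0,"tz": 0,"ax": 0,"ay": 0,"az": 0,"jaw": -1},
    {"tx": 0,"ty": 0,"tz": 0,"ax": 0,"ay": 0,"az": 0,"jaw": -1},
  ],
)

```text
time_s: 9.45
position: [0.4786, -0.1549, 0.1034]
ee_rot: [0.125, 0.762, -0.627, -0.102]
contact_force: [-0.8, 0.4, -1.3]
width: 0.0097
```

Run:
```python
from h import *
s=read_state(); print(s["width"],s["contact_force"]@N,s["moment"]); go(C+N*.007,XA,-N,s)
c=read_camera("wrist"); W=cloud(c)
R=Rt(s); L=(W-s["position"])@R
m=(abs(L[...,0])<.045)&(abs(L[...,1])<.07)&(L[...,2]>.011)&(L[...,2]<.03); P=L[m]; print(len(P))
if len(P)>60:
    cc,n,k=plane(P,tol=.0015); print("plate tool",k.sum(),cc.round(4),n.round(4),P[k].min(0).round(4),P[k].max(0).round(4))
m=(abs(L[...,0])<.035)&(abs(L[...,1])<.06)&(L[...,2]>-.005)&(L[...,2]<.01); P=L[m]; print("carrier",rect(P),P.min(0),P.max(0)); cc,n,k=plane(P,tol=.0012); print(cc,n)
```

```text
0.009745433670343695 -1.4918250406274105 [ 0.07707226 -0.31456167 -0.00747257]
pos [ 0.4786 -0.1549  0.1034] shift units [0.02 0.02 0.21] turn units [-0.01 -0.02 -0.  ]
2181
plate tool 1650 [ 0.0011 -0.0271  0.0161] [-3.e-03 -2.e-04  1.e+00] [-0.025  -0.0425  0.0144] [0.027  0.019  0.0179]
carrier (array([ 0.9, -0.2]), array([44.2, 76. ]), 0.2) [-0.0211413  -0.03810628 -0.00497298] [0.02309791 0.03782042 0.00805942]
[ 0.00105296 -0.02252293  0.00361593] [-0.00143569  0.00501134  0.99998641]
```

Call:
arm_command(
  commands=[
    {"tx": 0,"ty": 0,"tz": 0.08,"ax": 0,"ay": 0,"az": 0,"jaw": -1},
    {"tx": 0,"ty": 0,"tz": 0.06,"ax": 0,"ay": 0,"az": 0,"jaw": -1},
    {"tx": 0,"ty": 0,"tz": 0.03,"ax": 0,"ay": 0,"az": 0,"jaw": -1},
    {"tx": 0,"ty": 0,"tz": 0.03,"ax": 0,"ay": 0,"az": 0,"jaw": -1},
    {"tx": 0,"ty": 0,"tz": 0,"ax": 0,"ay": 0,"az": 0,"jaw": -1},
    {"tx": 0,"ty": 0,"tz": 0,"ax": 0,"ay": 0,"az": 0,"jaw": -1},
    {"tx": 0,"ty": 0,"tz": 0,"ax": 0,"ay": 0,"az": 0,"jaw": -1},
  ],
)

```text
time_s: 10.2
position: [0.4755, -0.1553, 0.0956]
ee_rot: [0.125, 0.762, -0.627, -0.103]
contact_force: [-0.1, 0.3, 2.6]
width: 0.0101
```

```bash
cat > chk.py <<'E'
from h import *
s=read_state(); print(s["time_s"],s["width"],"Fn",s["contact_force"]@N,s["contact_force"],"moment tool",(Rt(s).T@s["moment"])); go(C+N*.007,XA,-N,s)
c=read_camera("wrist"); save(c,"w6.png"); W=cloud(c)
R=Rt(s); L=(W-s["position"])@R
m=(abs(L[...,0])<.035)&(abs(L[...,1])<.06)&(L[...,2]>-.005)&(L[...,2]<.0075); P=L[m]; cc,n,k=plane(P,tol=.0012); print("carrier",cc,n,rect(P))
E
python3 chk.py
```

```text
10.2 0.010081704918310369 Fn 2.47332662356977 [-0.09733808  0.28281052  2.62401389] moment tool [ 0.1478271  -0.10307001  0.00165902]
pos [ 0.4755 -0.1553  0.0956] shift units [0.03 0.   0.  ] turn units [ 0.01 -0.01 -0.  ]
carrier [ 0.00102254 -0.02243987  0.00371334] [0.00126551 0.0046868  0.99998822] (array([ 1., -0.]), array([76.2, 44.1]), 89.9)
```

Call:
arm_command(
  commands=[
    {"tx": 0,"ty": 0,"tz": 0.03,"ax": 0,"ay": 0,"az": 0,"jaw": -1},
    {"tx": 0,"ty": 0,"tz": 0,"ax": 0,"ay": 0,"az": 0,"jaw": -1},
    {"tx": 0,"ty": 0,"tz": 0,"ax": 0,"ay": 0,"az": 0,"jaw": -1},
    {"tx": 0,"ty": 0,"tz": 0,"ax": 0,"ay": 0,"az": 0,"jaw": -1},
    {"tx": 0,"ty": 0,"tz": 0,"ax": 0,"ay": 0,"az": 0,"jaw": -1},
  ],
)

```text
time_s: 10.75
position: [0.4751, -0.1554, 0.0943]
ee_rot: [0.125, 0.762, -0.627, -0.103]
contact_force: [1.3, -0.9, 3.7]
width: 0.0097
```

```bash
python3 chk.py
python3 - <<'E'
from h import *
c=read_camera("wrist"); W=cloud(c); s=read_state(); R=Rt(s); L=(W-s["position"])@R
m=(abs(L[...,0])<.03)&(L[...,1]>-.045)&(L[...,1]<-.0385)&(abs(L[...,2]-.01)<.004); P=L[m]; print("plate far edge strip",len(P),P.mean(0) if len(P) else 0)
m=(abs(L[...,0])<.03)&(abs(L[...,0])>.0235)&(abs(L[...,1])<.04)&(abs(L[...,2]-.01)<.004); P=L[m]
for sg in(-1,1):
    Q=P[np.sign(P[:,0])==sg]; print(sg,len(Q),np.abs(Q[:,0]).max() if len(Q) else 0, np.median(Q[:,2]) if len(Q) else 0)
E
```

```text
10.75 0.009689553960834542 Fn 3.817395625616411 [ 1.2966081  -0.90390334  3.65786049] moment tool [ 0.08909615 -0.10385245 -0.00463633]
pos [ 0.4751 -0.1554  0.0943] shift units [ 0.02  0.   -0.03] turn units [ 0.01 -0.01 -0.  ]
carrier [ 0.00095806 -0.0226297   0.00366603] [-0.00397399  0.00616625  0.99997309] (array([ 1. , -0.3]), array([75.7, 44.1]), 89.9)
plate far edge strip 783 [ 0.00096013 -0.04088335  0.01002588]
-1 203 0.02496438729381232 0.010226919237514377
1 549 0.02713080922012247 0.009941950945304156
```

View pics/w6.png

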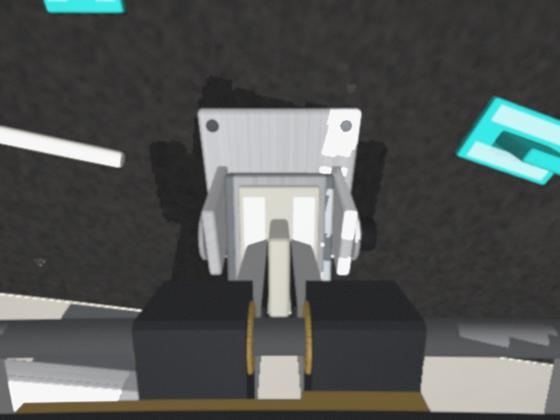

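The carrier lies flush on the plate. Its surface reads 10.0 mm below the TCP, matching the underside, with even margins left and right and about 3.8 N of push. I'll hold for 3 s.

Call:
arm_command(
  commands=[
    {"tx": 0,"ty": 0,"tz": 0,"ax": 0,"ay": 0,"az": 0,"jaw": -1},
    {"tx": 0,"ty": 0,"tz": 0,"ax": 0,"ay": 0,"az": 0,"jaw": -1},
    {"tx": 0,"ty": 0,"tz": 0,"ax": 0,"ay": 0,"az": 0,"jaw": -1},
    {"tx": 0,"ty": 0,"tz": 0,"ax": 0,"ay": 0,"az": 0,"jaw": -1},
    {"tx": 0,"ty": 0,"tz": 0,"ax": 0,"ay": 0,"az": 0,"jaw": -1},
    {"tx": 0,"ty": 0,"tz": 0,"ax": 0,"ay": 0,"az": 0,"jaw": -1},
    {"tx": 0,"ty": 0,"tz": 0,"ax": 0,"ay": 0,"az": 0,"jaw": -1},
    {"tx": 0,"ty": 0,"tz": 0,"ax": 0,"ay": 0,"az": 0,"jaw": -1},
    {"tx": 0,"ty": 0,"tz": 0,"ax": 0,"ay": 0,"az": 0,"jaw": -1},
    {"tx": 0,"ty": 0,"tz": 0,"ax": 0,"ay": 0,"az": 0,"jaw": -1},
    {"tx": 0,"ty": 0,"tz": 0,"ax": 0,"ay": 0,"az": 0,"jaw": -1},
    {"tx": 0,"ty": 0,"tz": 0,"ax": 0,"ay": 0,"az": 0,"jaw": -1},
  ],
)

```text
time_s: 12.05
position: [0.4751, -0.1554, 0.0943]
ee_rot: [0.125, 0.762, -0.627, -0.103]
contact_force: [0.4, 0.3, 4.0]
width: 0.0095
```

```bash
python3 chk.py
python3 - <<'E'
from h import *
c=read_camera("scene"); cv2.imwrite("pics/s2.png",cv2.resize(c["img"][170:300,300:470],(785,600),interpolation=cv2.INTER_CUBIC)[:,:,::-1])
E
```

```text
12.05 0.009470328579400864 Fn 3.9256902494453576 [0.43034722 0.34499249 3.97803432] moment tool [ 0.19911481 -0.0961882  -0.03510799]
pos [ 0.4751 -0.1554  0.0943] shift units [ 0.03  0.   -0.03] turn units [ 0.01 -0.01 -0.  ]
carrier [ 0.00101541 -0.02279247  0.0036918 ] [0.00144    0.01169503 0.99993057] (array([ 1. , -0.1]), array([76.2, 44.1]), 89.9)
```

View pics/s2.png

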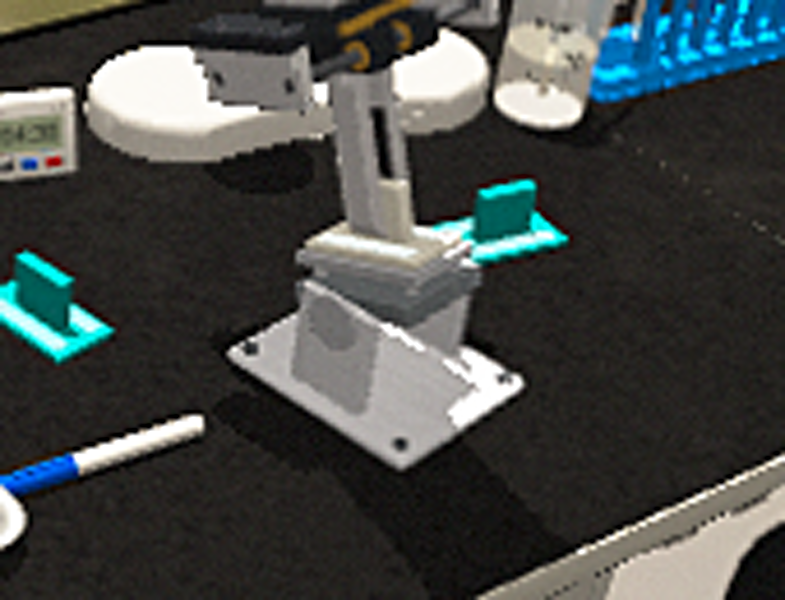

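Call:
arm_command(
  commands=[
    {"tx": 0,"ty": 0,"tz": 0,"ax": 0,"ay": 0,"az": 0,"jaw": -1},
    {"tx": 0,"ty": 0,"tz": 0,"ax": 0,"ay": 0,"az": 0,"jaw": -1},
    {"tx": 0,"ty": 0,"tz": 0,"ax": 0,"ay": 0,"az": 0,"jaw": -1},
    {"tx": 0,"ty": 0,"tz": 0,"ax": 0,"ay": 0,"az": 0,"jaw": -1},
    {"tx": 0,"ty": 0,"tz": 0,"ax": 0,"ay": 0,"az": 0,"jaw": -1},
    {"tx": 0,"ty": 0,"tz": 0,"ax": 0,"ay": 0,"az": 0,"jaw": -1},
    {"tx": 0,"ty": 0,"tz": 0,"ax": 0,"ay": 0,"az": 0,"jaw": -1},
    {"tx": 0,"ty": 0,"tz": 0,"ax": 0,"ay": 0,"az": 0,"jaw": -1},
    {"tx": 0,"ty": 0,"tz": 0,"ax": 0,"ay": 0,"az": 0,"jaw": -1},
    {"tx": 0,"ty": 0,"tz": 0,"ax": 0,"ay": 0,"az": 0,"jaw": -1},
    {"tx": 0,"ty": 0,"tz": 0,"ax": 0,"ay": 0,"az": 0,"jaw": -1},
    {"tx": 0,"ty": 0,"tz": 0,"ax": 0,"ay": 0,"az": 0,"jaw": -1},
  ],
)

```text
time_s: 13.35
position: [0.4751, -0.1555, 0.0943]
ee_rot: [0.126, 0.762, -0.627, -0.103]
contact_force: [0.8, -0.0, 3.5]
width: 0.0096
```

The scene picture shows the carrier lying along the slope at (385,245), flush on the plate, with the stage, marker and look-alikes in place.

```bash
python3 -c "
from plant import *
job_done(); s=read_state(); print(s['time_s'],s['contact_force'])"
```

```text
the job is handed in; nothing more can be done
the job is handed in; nothing more can be done
```

I took the long carrier out of the tray by its rib, laid it on the stage's sprung plate and pressed it there. I held it for about 3 s and handed the job in at about 13.4 s, still gripping and pressing.

**Last checks:**
- **Centring:** across the slope, carrier and plate centres agreed to about 0.1 mm. Along the slope they agreed to about 0.5 mm, but only from the far edge, because the near edge was hidden by the gripper.
- **Flushness:** just above the plate, the two surfaces were parallel to about 0.3°. Once pressed, the plate surface read 10.0 mm below the TCP, where the carrier's underside should be. The last reading of the carrier's tilt was 0.7°. I took that as noise because the arm pose had not changed, but I did not re-measure.
- **Press:** the force along the plate's normal was 3.8–3.9 N, or roughly 3 mm of spring travel by the given stiffness. I did not measure the travel directly, and single force readings varied by about 1 N.
- **Other things:** in the final scene picture the stage, marker and nearby look-alikes looked unmoved. The short carrier and spatula were last seen in place just after the lift. I did not re-measure the table's tilt after pressing; I only judged it from the picture and the steady pose.

One early move call was refused because its rows lacked some keys. The arm did not move, and I resent it with all the keys.

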